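Unhook the parts caddy and set it in its tray

ROBOT

A 7-joint arm with a two-finger parallel gripper is mounted at the origin on the work surface. World frame = base frame: x ahead of the robot, y to its left, z up, the work surface at z = 0. Lengths are in m, angles in degrees, forces in N, time in s.
With the tool pointing down it reaches from about 0.4 to 0.875 m from the base axis. Payload 6.5 kg.
Tool frame: the origin (TCP) lies between the finger pads; the fingertips stand 14 mm ahead of it and the grasp point (between the pads) lies 5 mm behind it; z points along the fingers, y is the line along which they close (so a half turn about z gives the same grasp; the last joint's range is limited). The gripper opens to 88 mm and grips with 3 to 60 N. Pads are 18 mm wide; open, the fingers measure 123 mm over their backs; the gripper's body (75 mm by 187 mm) begins 45 mm behind the grasp point.
Start: joints at [72.697, 30.733, -0.252, 88.115, 0.149, 61.152, -4.079], TCP at [0.152, -0.632, 0.253] pointing down, gripper open.
Joint ranges: [-154.64, 154.64], [-21.42, 123.67], [-72.66, 72.17], [13.99, 137.28], [-74.86, 254.86], [10.95, 109.41], [-158.01, 158.01]. Speed limits (degrees/s): [136.94, 136.94, 180, 180, 180, 180, 180].

INTERFACE

Orientations are given as a 3x3 rotation matrix whose columns are the frame's x, y, z axes.
In Python, from rig import * gives the robot as it stands.
- The arm moves only by the tool jog_arm, never from a script. Its argument "steps" is a list of rows, each a list of 7 numbers: the shift along the world's x, y, z in cm, then the turn, a rotation vector about the world's x, y, z in rad, then the finger opening in cm, from 0 to 8.81. A call has 1 to 12 rows; each row is the pose to reach, as a shift and turn from the pose commanded when the call began; what a row does not reach only later rows make up. A row lasts 1/8 s, in which the tool goes at most 62.5 mm and 10.7 degrees, less where a joint would pass 70% of its speed; a pose out of reach is approached as far as the arm can. A call with a gripper value outside its range is refused whole. The fingers move at their own pace and stop on an object; the grip force is fixed at half the most. Time passes only in rows, so rows that repeat a pose let the fingers close. It gives the time, the measured TCP pose, the force, the opening and the grip force at its end, in the units of the state.
- sense(): the state, without advancing time (a new reading comes with each control period).
- grab_frame(name): name is "side" or "top" or "wrist"; returns a dict with "img" (400x640x3 uint8, red, green, blue), "fx", "fy", "cx", "cy" (pixels), "k1" (the pictures are not rectified: a ray, as slopes to the right and down, at radius r is drawn at 1 + k1 r^2 times it, then the intrinsics apply), "rvec" (rotation vector, rad) and "tvec" (3), from world to camera coordinates, as OpenCV has them. Camera axes: x right, y down, z forward; pixel columns grow to the right and rows downward; lengths in m; the calibration is good to about 2 mm. A picture is of the moment at which its call begins. There is no depth.
- finish_job(): hands the job in; it is judged then, once.
The state is a dict: "t": time; "qpos": joint angles; "joint_vel": joint speeds; "effort": joint torques, N m; "tcp_pos": TCP position; "tool_rot": TCP orientation; "force": force on the tool from outside, world axes, zero at the start; "ft_torque": the same for the moment, N m; "grip_width": finger opening in m; "grasp_force": force on a finger pad.
Only numpy, scipy, OpenCV 4.12 (cv2) and the standard library are available. Lean on these libraries where they do the work, as an engineer would, in place of code of your own. Each camera call takes 0.05 s, during which the arm holds its last target. There are 200 camera calls.

TASK

The small-parts caddy hangs by its hand slot on the deep hook of the bench stand. Unhook it by feel, with only a light touch on the hook, keep it level so that no parts spill, and set it down gently so that it stands flat inside the low metal tray; let go of it and leave everything else where it is.

Things in the scene. Friction and masses are not known exactly. Their poses are not given: they have to be found in the camera images.
- caddy: Loose steel small-parts caddy, 0.45 to 0.65 kg, symmetric. Origin: centre of its underside; z up, x across its upright middle plate, y along it. Open tray 100 (x) by 180 (y) by 45 high; 5 thick plate in the plane x = 0 with a hand slot, and over the slot a wooden grip bar. Starts with the bar's underside resting on top of the stand's knuckle, the hook rod running through the slot.
- caddy_grip (a point): Centre of the caddy's wooden grip bar, 153 above the caddy's underside. Bar 12 thick (x), 130 long (y), 30 high. Grip it here across its thickness, from above, fingertips not reaching below the bar (at most 15 below this point): knuckle and rod are just under it.
- caddy_slot (a point): Centre of the caddy's hand slot, 110.5 above its underside. The slot is 100 wide (y) and 55 high; its upper edge is the bar's underside (27.5 above this point), its lower edge (27.5 below) the 5 thick plate.
- stand: Fixed bench stand. Origin: centre of the underside of its foot plate (240 along x, 150 along y, 12 thick); z up. A 25 square post at x = +90 rises to z = 221; from it a 12 thick stub arm at z = 190 runs to -x, to the knuckle at x = 0, which carries the hook. The hook points to -x. Stand and hook bear no more than 20 N in any direction, the caddy's weight included.
- knuckle (a point): Centre of the stand's friction knuckle: drum 20 in diameter, axis level along the stand's y; wing nut out to y = +25. From it the hook, a 9 thick round rod in the plane y = 0: 115 out to -x along the rod (to the centre line of its upturned end), then a right-angle turn up; the upturned tip ends 39.5 above the rod's centre line, 35 above its upper side.
- hook_root (a point): Root of the hook, on the knuckle axis. The hook is left tilted nose up about this axis by 0 to 0.35 rad, differing each time, not measured: the tip's top is 40 to 77 above the axis. Lifted too little, the bar catches on the tip; too much, the slot's lower edge catches under the rod; 6 to 12 to spare. Feel for it: outward until it resists lightly, up a little, and again.
- tray: Fixed low metal tray, open at the top, outside 150 (x) by 240 (y) by 14 high, walls and floor 4 thick (inside 142 by 232, inner floor at z = 4). Origin: centre of its underside; z up, y along its length. The caddy goes in with its long side along the tray's long side, either way round.
- spray_can: Bystander: white spray can, 54 in diameter, 130 tall, origin at the centre of its foot.
- spool: Bystander: grey solder spool standing on end, 52 in diameter, 40 tall, origin at the centre of its foot.
- screwdriver: Bystander: screwdriver about 160 long lying on the bench along its x axis.
- pliers: Bystander: pliers about 155 long, 56 wide, 12 thick, lying on the bench along their x axis.
Mind the look-alikes: they are no part of the job. What is meant by the caddy is not red, and is the larger of those in its own colour.

How it is judged (in metres and radians):
On the way:
1. the caddy is off the hook: held by the fingers, upright, clear of the hook's tip and not touching stand or hook (horizontal distance between caddy_slot and knuckle above 0.13 m and contact force between caddy and stand below 0.2 N and contact force between caddy and the fingers above 2 N and height (world z) of caddy above 0.03 m and angle between caddy's own z axis and vertical below 0.3 rad), for 0.2 s.
At the end, for the whole second after the job is handed in: The caddy stands flat on the tray's inner floor (underside within 3 mm of it, tilt under 0.04 rad), its centre within 40 mm of the tray's centre, at rest and released (z of caddy in the frame of tray between 0.001 and 0.007 m and horizontal distance between caddy and tray below 0.04 m and angle between caddy's own z axis and vertical below 0.04 rad and linear speed of caddy below 0.01 m/s and contact force between caddy and the fingers below 0.1 N); the robot touches nothing.
It fails at once if the stand or its hook is pushed or pulled with more than 20 N (contact force between stand and anything else above 20 N).
It fails at once if the caddy tips more than 0.35 rad and spills its parts (angle between caddy's own z axis and vertical above 0.35 rad).
It fails at once if the caddy is dropped or banged into the tray (more than 50 N) (contact force between caddy and tray above 50 N).
It fails at once if the spray can, solder spool, screwdriver or pliers are disturbed (moved more than 20 mm) (distance of any of spray_can, spool, screwdriver, pliers from where it was at the start of the episode above 0.02 m).
It also fails if it takes over 72 s, if anything falls off the work surface, if the arm or the gripper's body presses on something with over 40 N, if the wrist force passes 120 N, or if a joint passes its speed limit or range.

## Working session

There is one attempt and no reset: what is moved stays moved. The work goes in short steps, Python scripts to look and compute and a tool call to move; the robot and the scene stay as the last step left them, time stands still between calls to the robot, and variables do not carry over. Pictures are saved under pics/ and viewed, at most 10 in all, crops included, and the job is handed in when it is done.

Besides the shell and the picture viewer there is one more tool, called by a JSON object that holds its "op" and its "data", one argument or row to a line. jog_arm: Moves the arm, as the interface text tells. Its arguments: {"type":"object","properties":{"steps":{"type":"array"}},"required":["steps"]}

```bash
mkdir -p pics
cat > h.py <<'E'
from rig import *
import numpy as np, cv2
def snap(n,f):
    d=grab_frame(n); cv2.imwrite(f'pics/{f}.png',cv2.cvtColor(d['img'],cv2.COLOR_RGB2BGR)); np.save(f'pics/{f}.npy',d,allow_pickle=True); return d
def load(f): return np.load(f'pics/{f}.npy',allow_pickle=True).item()
def ray(d,u,v):
    x,y=(u-d['cx'])/d['fx'],(v-d['cy'])/d['fy']; a,b=x,y
    for _ in range(20):
        s=1+d['k1']*(a*a+b*b); a,b=x/s,y/s
    R=cv2.Rodrigues(np.array(d['rvec'],float))[0]; t=np.array(d['tvec'],float).ravel()
    w=R.T@np.array([a,b,1.]); return -R.T@t,w/np.linalg.norm(w)
def onz(d,u,v,z):
    o,w=ray(d,u,v); return o+w*(z-o[2])/w[2]
def tri(d1,p1,d2,p2):
    o1,w1=ray(d1,*p1);o2,w2=ray(d2,*p2)
    s=np.linalg.lstsq(np.c_[w1,-w2],o2-o1,rcond=None)[0]
    a,b=o1+s[0]*w1,o2+s[1]*w2; return (a+b)/2,np.linalg.norm(a-b)
def proj(d,P):
    R=cv2.Rodrigues(np.array(d['rvec'],float))[0]; c=R@np.array(P,float)+np.array(d['tvec'],float).ravel()
    x,y=c[:2]/c[2]; s=1+d['k1']*(x*x+y*y); return d['fx']*x*s+d['cx'],d['fy']*y*s+d['cy']
E
python3 -c "
from h import *
for n in('side','top'):
    d=snap(n,n+'0'); print(n,ray(d,320,200))
s=sense();print(s['t'],s['tcp_pos'],s['tool_rot'],s['force'])"
```

```text
side (array([-0.17809046,  0.90665569,  0.95788956]), array([ 0.52137174, -0.58636038, -0.61996211]))
top (array([0.46238691, 0.09737537, 1.25013873]), array([ 0.06826668, -0.00419803, -0.99765828]))
0.1 [ 0.15173231 -0.63147488  0.25192387] [[ 9.72298673e-01  2.33741393e-01 -5.01038935e-04]
 [ 2.33741898e-01 -9.72297438e-01  1.55476232e-03]
 [-1.23746562e-04 -1.62880713e-03 -9.99998666e-01]] [ 0.53071396  0.33328594 -0.09068904]
```

View pics/side0.png

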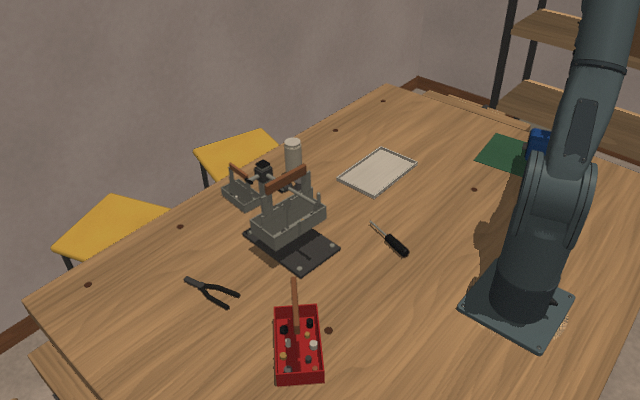

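View pics/top0.png

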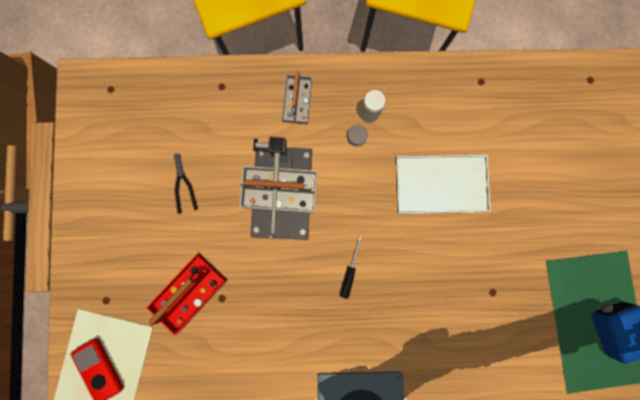

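The top view shows the grey caddy on the stand with its bar at (275,184), the post at (277,146) and the hook running down to about (274,235). The tray is at (443,184), the screwdriver at (350,268), and the can and spool at (373,103) and (357,134). The side view shows the same caddy and stand near (285,205). I'll zoom in next.

```bash
python3 -c "
from h import *
a=cv2.imread('pics/side0.png')[125:285,215:350]; b=cv2.imread('pics/top0.png')[125:250,225:330]
a=cv2.resize(a,None,fx=3.6,fy=3.6,interpolation=3); b=cv2.resize(b,None,fx=3,fy=3,interpolation=3)
c=np.zeros((576,801,3),'uint8'); c[:a.shape[0],:a.shape[1]]=a[:576]; c[:b.shape[0],486:]=b[:,:315]; cv2.imwrite('pics/z.png',c[:,:800])
d=load('top0'); im=d['img'].astype(int)
# tray: bright low-saturation blob
m=((im.min(2)>150)&(im.max(2)-im.min(2)<40)).astype('uint8'); m[:,:385]=0;m[:,510:]=0
c=max(cv2.findContours(m,0,2)[0],key=cv2.contourArea); r=cv2.minAreaRect(c); print(r)
P=np.array([onz(d,*p,.014)for p in cv2.boxPoints(r)]);print(P,P.mean(0))
# bar
h=im; m=((h[...,0]-h[...,2]>50)&(h[...,0]<190)).astype('uint8'); q=np.zeros_like(m); q[176:194,240:320]=m[176:194,240:320]
c=max(cv2.findContours(q,0,2)[0],key=cv2.contourArea); r=cv2.minAreaRect(c); print(r)
P=np.array([onz(d,*p,.230)for p in cv2.boxPoints(r)]);print(P,P.mean(0))
"
```

```text
((442.8042297363281, 183.44989013671875), (56.75588607788086, 90.93714141845703), 88.40885925292969)
[[ 0.65737124 -0.11101831  0.014     ]
 [ 0.65924182 -0.35094244  0.014     ]
 [ 0.51007081 -0.34670896  0.014     ]
 [ 0.5087049  -0.10959029  0.014     ]] [ 0.58384719 -0.229565    0.014     ]
((273.51416015625, 183.78355407714844), (59.39556121826172, 6.09574556350708), 3.7313973903656006)
[[0.56817747 0.25642146 0.23      ]
 [0.58131986 0.25549293 0.23      ]
 [0.57026191 0.1280823  0.23      ]
 [0.55714806 0.1291697  0.23      ]] [0.56922682 0.1922916  0.23      ]
```

View pics/z.png

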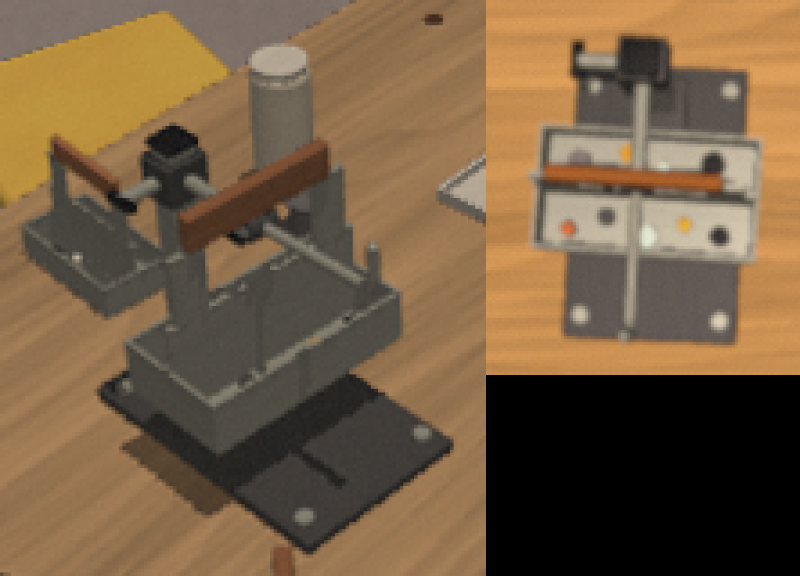

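The zoom shows the hook's tip top at side (318.6,193) and top (271.3,236.7), the foot's nail heads, and the bar's two ends.

```bash
python3 -c "
from h import *
a,b=load('side0'),load('top0')
T=lambda s,t:(215+s[0]/3.6,125+s[1]/3.6,225+(t[0]-486)/3,125+t[1]/3)
def f(s,t):
    q=T(s,t); return tri(a,q[:2],b,q[2:])
print('tip',f((373,245),(625,335)))
tp=T((0,0),(625,335))[2:]
for z in(.23,.25,.27): print(onz(b,*tp,z), proj(a,onz(b,*tp,z)))
print('nails',[onz(b,*T((0,0),p)[2:],.014).round(4) for p in((590,87),(730,90),(580,315),(720,322))])
print('barR end top', f((323,145),(722,180)), 'L', f((190,215),(545,172)))
# rod base/elbow in side view at tip plane
print('elbow', [ (215+x/3.6,125+y/3.6) for x,y in((370,285),)])
o=ray(a,215+372/3.6,125+285/3.6); print(o)
"
```

```text
tip (array([0.4560173 , 0.19832191, 0.22750843]), np.float64(0.0005433880540820686))
[0.4562422  0.19824877 0.23      ] (np.float64(318.42471648633335), np.float64(192.15144368390622))
[0.45636267 0.19627113 0.25      ] (np.float64(318.7978525229902), np.float64(184.86975797065455))
[0.45648314 0.19429349 0.27      ] (np.float64(319.17770254938387), np.float64(177.45288803057534))
nails [array([0.6711, 0.2477, 0.014 ]), array([0.6658, 0.1255, 0.014 ]), array([0.4729, 0.2581, 0.014 ]), array([0.4643, 0.1378, 0.014 ])]
barR end top (array([0.56556359, 0.12726918, 0.22075623]), np.float64(0.0015301660820196419)) L (array([0.57228807, 0.25315021, 0.22821735]), np.float64(0.004130314058600916))
elbow [(317.77777777777777, 204.16666666666669)]
(array([-0.17809046,  0.90665569,  0.95788956]), array([ 0.52057835, -0.5803396 , -0.62626203]))
```

{"op": "jog_arm", "data": {
  "steps": [
    [5,4,3,0,0,0.1,4.5],
    [10,8,6,0,0,0.2,4.5],
    [15,12,8,0,0,0.3,4.5],
    [20,16,9,0,0,0.4,4.5],
    [25,20,9,0,0,0.5,4.5],
    [30,25,9,0,0,0.6,4.5],
    [34,30,9,0,0,0.7,4.5],
    [37,35,9,0,0,0.8,4.5],
    [39,40.5,9,0,0,0.9,4.5],
    [40,46,9,0,0,1.0,4.5],
    [41,52,9,0,0,1.1,4.5],
    [41.5,58,9,0,0,1.2,4.5]
  ]
}}

```text
t: 1.6
tcp_pos: [0.5655, -0.0632, 0.3424]
tool_rot: [[0.131, 0.991, -0.0], [0.991, -0.131, 0.0], [0.0, -0.0, -1.0]]
force: [0.5, -0.7, -0.5]
grip_width: 0.0448
grasp_force: 0.0
```

{"op": "jog_arm", "data": {
  "steps": [
    [0,6,0,0,0,0.05,4.5],
    [0.2,12,0,0,0,0.057,4.5],
    [0.2,18,0,0,0,0.057,4.5],
    [0.2,24.4,0,0,0,0.057,4.5],
    [0.2,24.4,0,0,0,0.057,4.5],
    [0.2,24.4,0,0,0,0.057,4.5],
    [0.2,24.4,0,0,0,0.057,4.5]
  ]
}}

```text
t: 2.48
tcp_pos: [0.5679, 0.1767, 0.3424]
tool_rot: [[0.081, 0.997, -0.0], [0.997, -0.081, -0.001], [-0.001, -0.0, -1.0]]
force: [0.6, -0.3, -0.1]
grip_width: 0.0448
grasp_force: 0.0
```

```bash
python3 -c "
from h import *
d=snap('wrist','w1'); s=sense();print(s['t'],s['tcp_pos'],s['tool_rot'],s['force'],s['grip_width'],s['qpos'])
for P in([.569,.192,.23],[.563,.128,.23],[.574,.256,.23],[.456,.198,.228],[.5685,.1923,.2]): print(proj(d,P))"
```

```text
2.525 [0.56791686 0.17681698 0.3425484 ] [[ 8.08511003e-02  9.96726183e-01 -1.25570689e-04]
 [ 9.96725667e-01 -8.08511864e-02 -1.01523079e-03]
 [-1.02205965e-03 -4.30770027e-05 -9.99999477e-01]] [ 0.42242966  0.3792998  -0.33316073] 0.044819519805841944 [  2.74677223  24.17822481 -33.42324873  89.2963406   13.87773958
  70.73169401 -37.61026657]
(np.float64(316.89674077713164), np.float64(187.3732518038403))
(np.float64(316.0884690068062), np.float64(251.0957343446288))
(np.float64(316.6485154978587), np.float64(113.23056874968155))
(np.float64(193.96647566340712), np.float64(190.19498529665404))
(np.float64(316.40255451021886), np.float64(179.4809616660118))
```

View pics/w1.png

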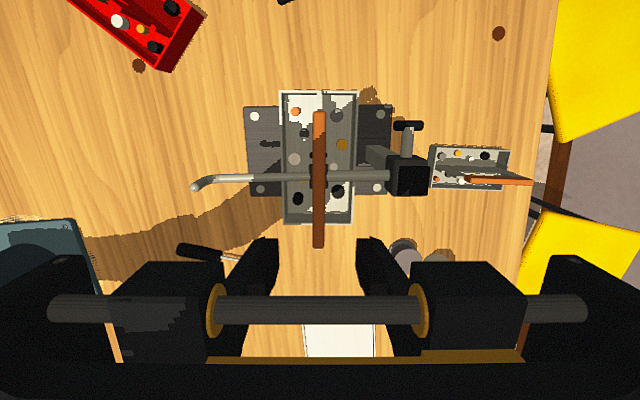

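The wrist view shows the bar running from (320,110) to (319,248) and the tip at (195,187). Predictions fall within 3 px, so the bar sits about 2 mm further in +x. The bar is parallel to the fingers. I'll descend next.

{"op": "jog_arm", "data": {
  "steps": [
    [0.25,1.5,-3,0,0,0,4.5],
    [0.25,1.5,-6,0,0,0,4.5],
    [0.25,1.5,-9,0,0,0,4.5],
    [0.25,1.5,-10,0,0,0,4.5],
    [0.25,1.5,-11,0,0,0,4.5],
    [0.25,1.5,-11.5,0,0,0,4.5],
    [0.25,1.5,-11.5,0,0,0,4.5]
  ]
}}

```text
t: 3.4
tcp_pos: [0.5702, 0.1939, 0.228]
tool_rot: [[0.078, 0.997, 0.0], [0.997, -0.078, 0.0], [0.0, 0.0, -1.0]]
force: [-0.2, 0.5, 0.0]
grip_width: 0.045
grasp_force: 0.0
```

{"op": "jog_arm", "data": {
  "steps": [
    [0,0,-0.5,0,0,0,4.5],
    [0,0,-0.9,0,0,0,4.5],
    [0,0,-0.9,0,0,0,4.5],
    [0,0,-0.9,0,0,0,4.5]
  ]
}}

```text
t: 3.9
tcp_pos: [0.57, 0.194, 0.2188]
tool_rot: [[0.078, 0.997, 0.0], [0.997, -0.078, 0.0], [0.0, 0.0, -1.0]]
force: [0.1, -0.1, -1.0]
grip_width: 0.0448
grasp_force: 0.0
```

```bash
python3 -c "
from h import *
d=snap('wrist','w2');e=snap('side','s2'); s=sense();print(s['t'],s['tcp_pos'],s['force'],s['grip_width'])
a=cv2.imread('pics/w2.png')[60:330,150:480]; b=cv2.imread('pics/s2.png')[110:260,230:350]
a=cv2.resize(a,(440,360)); b=cv2.resize(b,(360,450),interpolation=3)
c=np.zeros((450,800,3),'uint8'); c[:360,:440]=a; c[:,440:]=b; cv2.imwrite('pics/z2.png',c)"
```

```text
4.0 [0.57006554 0.19397648 0.21885878] [ 0.02856571 -0.39203808 -0.11710124] 0.04501968789340439
```

View pics/z2.png

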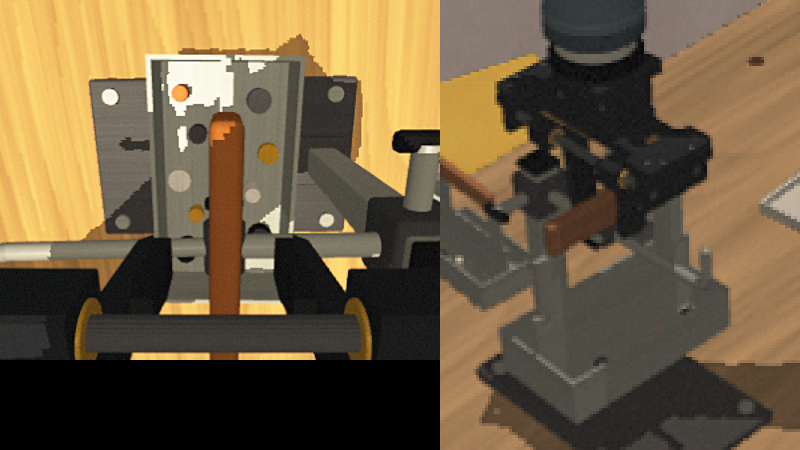

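The bar lies midway between the fingers (bar at 226 in the crop, fingers at 165 and 285), and nothing is touching. I'll close the gripper.

{"op": "jog_arm", "data": {
  "steps": [
    [0,0,-0.1,0,0,0,3],
    [0,0,-0.1,0,0,0,2],
    [0,0,-0.1,0,0,0,1.2],
    [0,0,-0.1,0,0,0,0.8],
    [0,0,-0.1,0,0,0,0.5],
    [0,0,-0.1,0,0,0,0.5],
    [0,0,-0.1,0,0,0,0.5]
  ]
}}

```text
t: 4.88
tcp_pos: [0.5702, 0.1939, 0.2178]
tool_rot: [[0.078, 0.997, 0.0], [0.997, -0.078, 0.0], [0.0, 0.0, -1.0]]
force: [1.8, 0.1, -0.4]
grip_width: 0.0119
grasp_force: 30.0
```

{"op": "jog_arm", "data": {
  "steps": [
    [0,0,0.2,0,0,0,0.5],
    [0,0,0.4,0,0,0,0.5],
    [0,0,0.6,0,0,0,0.5],
    [0,0,0.8,0,0,0,0.5],
    [0,0,1.0,0,0,0,0.5],
    [0,0,1.0,0,0,0,0.5],
    [0,0,1.0,0,0,0,0.5]
  ]
}}

```text
t: 5.75
tcp_pos: [0.57, 0.1939, 0.2277]
tool_rot: [[0.078, 0.997, -0.0], [0.997, -0.078, -0.0], [-0.0, -0.0, -1.0]]
force: [-0.4, 0.0, -3.9]
grip_width: 0.0118
grasp_force: 30.0
```

{"op": "jog_arm", "data": {
  "steps": [
    [0,0,0.8,0,0,0,0.5],
    [-1,0.05,1.5,0,0,0,0.5],
    [-2,0.1,1.5,0,0,0,0.5],
    [-3,0.15,1.5,0,0,0,0.5],
    [-4,0.2,1.5,0,0,0,0.5],
    [-5,0.25,1.5,0,0,0,0.5],
    [-6,0.3,1.5,0,0,0,0.5],
    [-6.5,0.32,1.5,0,0,0,0.5],
    [-7,0.35,1.5,0,0,0,0.5],
    [-7,0.35,1.5,0,0,0,0.5],
    [-7,0.35,1.5,0,0,0,0.5]
  ]
}}

```text
t: 7.12
tcp_pos: [0.5003, 0.1973, 0.2427]
tool_rot: [[0.078, 0.997, 0.0], [0.997, -0.078, 0.0], [0.0, 0.0, -1.0]]
force: [0.2, -0.6, -4.9]
grip_width: 0.0119
grasp_force: 30.0
```

```bash
python3 -c "
from h import *
e=snap('side','s3'); s=sense();print(s['t'],s['tcp_pos'],s['force'],s['grip_width'],s['ft_torque'])
b=cv2.imread('pics/s3.png')[110:270,230:370]
cv2.imwrite('pics/z3.png',cv2.resize(b,None,fx=3.7,fy=3.7,interpolation=3))"
```

```text
7.175 [0.50028428 0.19736741 0.24272535] [-0.17482691 -0.42010786 -4.69837251] 0.011756406087822482 [-0.03974969 -0.03553393  0.01736618]
```

View pics/z3.png

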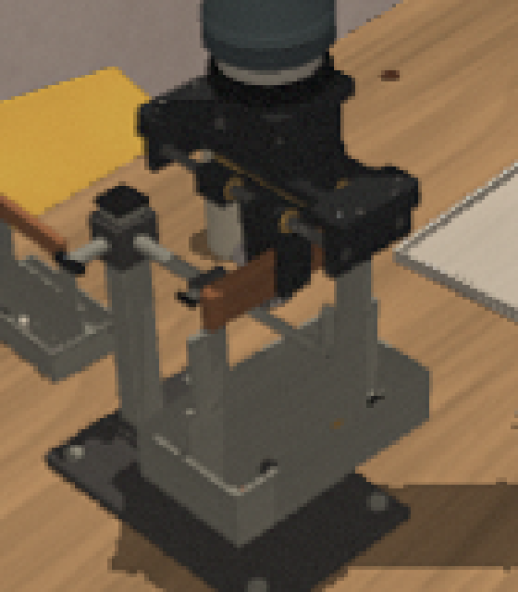

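The tip shows at (328,305) in the crop, i.e. side (318.6,192.4), the same pixel as before. That puts its top at about z 0.228–0.23, so the hook is almost level. The bar underside is now about 35 mm above the axis. I'll raise it to about 44 mm and feel outward.

{"op": "jog_arm", "data": {
  "steps": [
    [0,0,0.3,0,0,0,0.5],
    [0,0,0.6,0,0,0,0.5],
    [0,0,0.9,0,0,0,0.5],
    [-0.7,0.03,0.9,0,0,0,0.5],
    [-1.3,0.06,0.9,0,0,0,0.5],
    [-2,0.1,0.9,0,0,0,0.5],
    [-2.3,0.12,0.9,0,0,0,0.5],
    [-2.5,0.13,0.9,0,0,0,0.5],
    [-2.5,0.13,0.9,0,0,0,0.5]
  ]
}}

```text
t: 8.3
tcp_pos: [0.475, 0.1987, 0.2518]
tool_rot: [[0.078, 0.997, 0.0], [0.997, -0.078, -0.0], [0.0, 0.0, -1.0]]
force: [0.3, -0.6, -4.9]
grip_width: 0.0118
grasp_force: 30.0
```

{"op": "jog_arm", "data": {
  "steps": [
    [-0.1,0,0,0,0,0,0.5],
    [-0.2,0.01,0,0,0,0,0.5],
    [-0.3,0.02,0,0,0,0,0.5],
    [-0.4,0.02,0,0,0,0,0.5],
    [-0.5,0.03,0,0,0,0,0.5],
    [-0.5,0.03,0,0,0,0,0.5]
  ]
}}

```text
t: 9.05
tcp_pos: [0.4699, 0.199, 0.2517]
tool_rot: [[0.078, 0.997, 0.0], [0.997, -0.078, -0.0], [-0.0, 0.0, -1.0]]
force: [0.5, 0.1, -3.9]
grip_width: 0.0119
grasp_force: 30.0
```

{"op": "jog_arm", "data": {
  "steps": [
    [-0.1,0,0,0,0,0,0.5],
    [-0.2,0.01,0,0,0,0,0.5],
    [-0.3,0.02,0,0,0,0,0.5],
    [-0.3,0.02,0,0,0,0,0.5]
  ]
}}

```text
t: 9.55
tcp_pos: [0.4669, 0.1992, 0.2517]
tool_rot: [[0.078, 0.997, 0.0], [0.997, -0.078, -0.0], [-0.0, 0.0, -1.0]]
force: [-0.4, 0.7, -5.2]
grip_width: 0.0119
grasp_force: 30.0
```

{"op": "jog_arm", "data": {
  "steps": [
    [-0.1,0,0,0,0,0,0.5],
    [-0.2,0.01,0,0,0,0,0.5],
    [-0.3,0.02,0,0,0,0,0.5],
    [-0.3,0.02,0,0,0,0,0.5]
  ]
}}

```text
t: 10.05
tcp_pos: [0.4639, 0.1994, 0.2517]
tool_rot: [[0.078, 0.997, -0.0], [0.997, -0.078, -0.0], [-0.0, -0.0, -1.0]]
force: [-0.3, -0.7, -3.9]
grip_width: 0.0115
grasp_force: 30.0
```

{"op": "jog_arm", "data": {
  "steps": [
    [-0.1,0,0,0,0,0,0.5],
    [-0.2,0.01,0,0,0,0,0.5],
    [-0.2,0.02,0,0,0,0,0.5]
  ]
}}

```text
t: 10.42
tcp_pos: [0.4619, 0.1996, 0.2517]
tool_rot: [[0.078, 0.997, -0.0], [0.997, -0.078, -0.0], [-0.0, -0.0, -1.0]]
force: [-0.1, -0.4, -5.9]
grip_width: 0.0118
grasp_force: 30.0
```

{"op": "jog_arm", "data": {
  "steps": [
    [-0.1,0,0,0,0,0,0.5],
    [-0.2,0.01,0,0,0,0,0.5],
    [-0.2,0.02,0,0,0,0,0.5]
  ]
}}

```text
t: 10.8
tcp_pos: [0.4599, 0.1998, 0.2517]
tool_rot: [[0.078, 0.997, -0.0], [0.997, -0.078, -0.0], [-0.0, -0.0, -1.0]]
force: [-0.5, 0.3, -4.6]
grip_width: 0.0118
grasp_force: 30.0
```

{"op": "jog_arm", "data": {
  "steps": [
    [-0.1,0,0,0,0,0,0.5],
    [-0.2,0.01,0,0,0,0,0.5],
    [-0.3,0.02,0,0,0,0,0.5],
    [-0.3,0.02,0,0,0,0,0.5]
  ]
}}

```text
t: 11.3
tcp_pos: [0.4569, 0.2, 0.2517]
tool_rot: [[0.078, 0.997, -0.0], [0.997, -0.078, -0.0], [-0.0, 0.0, -1.0]]
force: [0.8, 0.6, -4.6]
grip_width: 0.0116
grasp_force: 30.0
```

{"op": "jog_arm", "data": {
  "steps": [
    [-0.1,0,0,0,0,0,0.5],
    [-0.2,0.01,0,0,0,0,0.5],
    [-0.3,0.02,0,0,0,0,0.5],
    [-0.3,0.02,0,0,0,0,0.5]
  ]
}}

```text
t: 11.8
tcp_pos: [0.4539, 0.2002, 0.2517]
tool_rot: [[0.078, 0.997, -0.0], [0.997, -0.078, -0.0], [-0.0, -0.0, -1.0]]
force: [-0.9, 0.3, -5.2]
grip_width: 0.0118
grasp_force: 30.0
```

{"op": "jog_arm", "data": {
  "steps": [
    [-0.1,0,0,0,0,0,0.5],
    [-0.2,0.01,0,0,0,0,0.5],
    [-0.3,0.02,0,0,0,0,0.5],
    [-0.3,0.02,0,0,0,0,0.5]
  ]
}}

```text
t: 12.3
tcp_pos: [0.4509, 0.2004, 0.2517]
tool_rot: [[0.078, 0.997, -0.0], [0.997, -0.078, -0.0], [-0.0, -0.0, -1.0]]
force: [-0.4, -0.3, -3.8]
grip_width: 0.0118
grasp_force: 30.0
```

{"op": "jog_arm", "data": {
  "steps": [
    [-0.1,0,0,0,0,0,0.5],
    [-0.2,0.01,0,0,0,0,0.5],
    [-0.3,0.02,0,0,0,0,0.5],
    [-0.3,0.02,0,0,0,0,0.5]
  ]
}}

```text
t: 12.8
tcp_pos: [0.4479, 0.2006, 0.2517]
tool_rot: [[0.078, 0.997, -0.0], [0.997, -0.078, -0.0], [-0.0, -0.0, -1.0]]
force: [-0.7, 0.3, -4.3]
grip_width: 0.0114
grasp_force: 30.0
```

{"op": "jog_arm", "data": {
  "steps": [
    [-0.4,0.02,0,0,0,0,0.5],
    [-0.8,0.04,0,0,0,0,0.5],
    [-1.2,0.06,0,0,0,0,0.5],
    [-1.6,0.08,0,0,0,0,0.5],
    [-2,0.1,0,0,0,0,0.5],
    [-2.4,0.12,0,0,0,0,0.5],
    [-2.8,0.14,0,0,0,0,0.5],
    [-2.8,0.14,0,0,0,0,0.5],
    [-2.8,0.14,0,0,0,0,0.5],
    [-2.8,0.14,0,0,0,0,0.5]
  ]
}}

```text
t: 14.05
tcp_pos: [0.4202, 0.202, 0.2517]
tool_rot: [[0.078, 0.997, 0.0], [0.997, -0.078, 0.0], [0.0, 0.0, -1.0]]
force: [0.7, 0.4, -3.5]
grip_width: 0.0116
grasp_force: 30.0
```

```bash
python3 -c "
from h import *
e=snap('side','s4'); s=sense();print(s['t'],s['tcp_pos'],s['force'],s['grip_width'])
b=cv2.imread('pics/s4.png')[110:270,230:390]
cv2.imwrite('pics/z4.png',cv2.resize(b,None,fx=3.7,fy=3.7,interpolation=3))"
```

```text
14.1 [0.42010391 0.20199325 0.25171013] [-0.83278028  0.46209656 -4.56961597] 0.011552728251743524
```

View pics/z4.png

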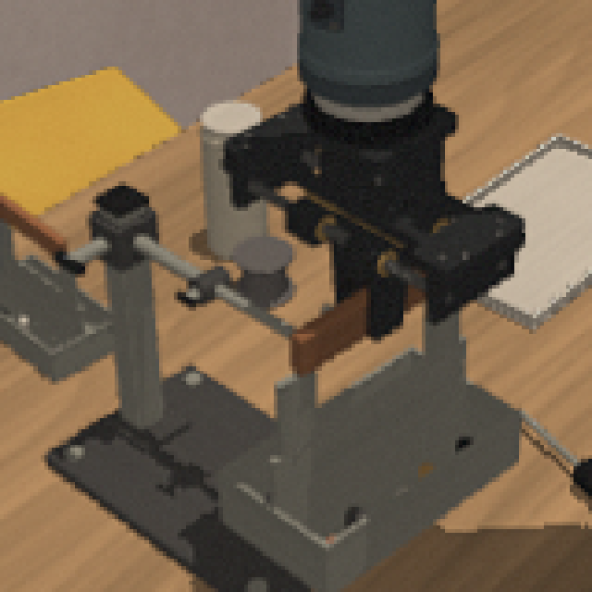

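The caddy is off the hook and level, with the bar at (295,355)–(425,300) in front of the tip. I'll carry it sideways and then over the tray.

{"op": "jog_arm", "data": {
  "steps": [
    [0,-2,0,0,0,0,0.5],
    [0,-4,0,0,0,0,0.5],
    [0,-7,0,0,0,0,0.5],
    [0,-10,0,0,0,0,0.5],
    [0,-13,0,0,0,0,0.5],
    [0,-16,0,0,0,0,0.5],
    [0,-19,0,0,0,0,0.5],
    [0,-22,0,0,0,0.02,0.5],
    [1,-25,0,0,0,0.04,0.5],
    [3,-28,0,0,0,0.06,0.5],
    [5,-31,0,0,0,0.085,0.5],
    [5,-31,0,0,0,0.085,0.5]
  ]
}}

```text
t: 15.6
tcp_pos: [0.4712, -0.1107, 0.2516]
tool_rot: [[-0.003, 1.0, 0.001], [1.0, 0.003, -0.001], [-0.001, 0.001, -1.0]]
force: [-0.5, 2.1, -5.2]
grip_width: 0.0118
grasp_force: 29.9
```

{"op": "jog_arm", "data": {
  "steps": [
    [2,-2,0,0,0,0,0.5],
    [4,-4,0,0,0,0,0.5],
    [6,-6,0,0,0,0,0.5],
    [8,-8.5,0,0,0,0,0.5],
    [10,-11,0,0,0,0,0.5],
    [11.4,-12.2,0,0,0,0,0.5],
    [11.4,-12.2,-1,0,0,0,0.5],
    [11.4,-12.2,-2.5,0,0,0,0.5],
    [11.4,-12.2,-4,0,0,0,0.5],
    [11.4,-12.2,-5,0,0,0,0.5],
    [11.4,-12.2,-5,0,0,0,0.5]
  ]
}}

```text
t: 16.98
tcp_pos: [0.5832, -0.2296, 0.2006]
tool_rot: [[-0.007, 1.0, -0.002], [1.0, 0.007, 0.001], [0.001, -0.002, -1.0]]
force: [0.4, -0.4, -4.1]
grip_width: 0.0121
grasp_force: 30.0
```

```bash
python3 -c "
from h import *
d=snap('top','t5');e=snap('side','s5'); s=sense();print(s['t'],s['tcp_pos'],s['force'],s['grip_width'])
a=cv2.imread('pics/s5.png')[90:240,300:440]; b=cv2.imread('pics/t5.png')[130:240,370:510]
a=cv2.resize(a,None,fx=2.8,fy=2.8,interpolation=3); b=cv2.resize(b,None,fx=2.8,fy=2.8,interpolation=3)
c=np.zeros((420,790,3),'uint8'); c[:,:392]=a; c[:308,395:787]=b; cv2.imwrite('pics/z5.png',c)"
```

```text
17.075 [ 0.58420137 -0.22999924  0.20199729] [-0.07905338  0.35793647 -4.98673378] 0.012032597097924442
```

View pics/z5.png

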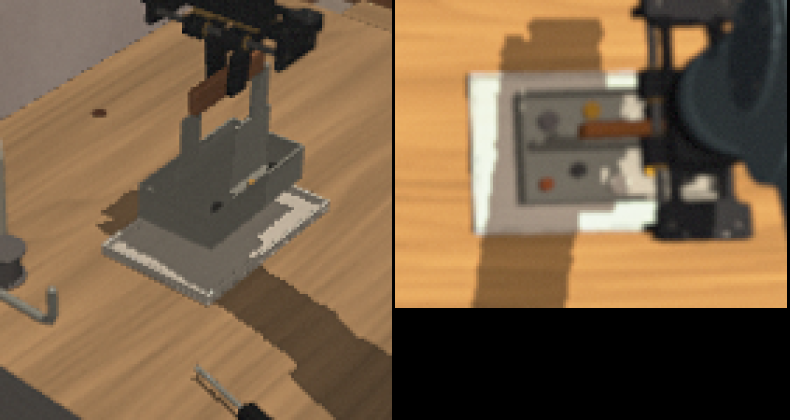

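The caddy hangs level and parallel over the tray, its underside about 42 mm above the inner floor. I'll lower it, slowly at the end.

{"op": "jog_arm", "data": {
  "steps": [
    [0,0,-0.7,0,0,0,0.5],
    [0,0,-1.4,0,0,0,0.5],
    [0,0,-2.1,0,0,0,0.5],
    [0,0,-2.7,0,0,0,0.5],
    [0,0,-3.1,0,0,0,0.5],
    [0,0,-3.4,0,0,0,0.5],
    [0,0,-3.6,0,0,0,0.5],
    [0,0,-3.8,0,0,0,0.5],
    [0,0,-3.8,0,0,0,0.5],
    [0,0,-3.8,0,0,0,0.5]
  ]
}}

```text
t: 18.32
tcp_pos: [0.5841, -0.23, 0.1638]
tool_rot: [[-0.007, 1.0, 0.0], [1.0, 0.007, -0.0], [-0.0, 0.0, -1.0]]
force: [-0.5, -0.7, -4.4]
grip_width: 0.0117
grasp_force: 30.0
```

{"op": "jog_arm", "data": {
  "steps": [
    [0,0,-0.05,0,0,0,0.5],
    [0,0,-0.1,0,0,0,0.5],
    [0,0,-0.15,0,0,0,0.5],
    [0,0,-0.2,0,0,0,0.5],
    [0,0,-0.25,0,0,0,0.5],
    [0,0,-0.25,0,0,0,0.5]
  ]
}}

```text
t: 19.08
tcp_pos: [0.584, -0.2301, 0.1613]
tool_rot: [[-0.007, 1.0, 0.0], [1.0, 0.007, -0.0], [-0.0, 0.0, -1.0]]
force: [0.1, -0.2, -4.2]
grip_width: 0.012
grasp_force: 30.0
```

{"op": "jog_arm", "data": {
  "steps": [
    [0,0,-0.05,0,0,0,0.5],
    [0,0,-0.1,0,0,0,0.5],
    [0,0,-0.1,0,0,0,0.5]
  ]
}}

```text
t: 19.45
tcp_pos: [0.5842, -0.2307, 0.1608]
tool_rot: [[-0.007, 1.0, 0.001], [1.0, 0.007, -0.001], [-0.001, 0.001, -1.0]]
force: [-1.3, -2.3, 2.0]
grip_width: 0.012
grasp_force: 30.0
```

It is seated: the force went from -4.2 to +2.0 N. I'll release it and retreat.

{"op": "jog_arm", "data": {
  "steps": [
    [0,0,0,0,0,0,1.4],
    [0,0,0,0,0,0,2],
    [0,0,0,0,0,0,3],
    [0,0,0,0,0,0,4],
    [0,0,0,0,0,0,4],
    [0,0,1,0,0,0,4],
    [0,0,2.5,0,0,0,4],
    [0,0,5,0,0,0,4],
    [0,0,8,0,0,0,4],
    [0,0,12,0,0,0,4],
    [0,0,15,0,0,0,4],
    [0,0,15,0,0,0,4]
  ]
}}

```text
t: 20.95
tcp_pos: [0.5855, -0.2303, 0.314]
tool_rot: [[-0.007, 1.0, 0.006], [1.0, 0.007, -0.002], [-0.002, 0.006, -1.0]]
force: [0.0, 0.3, -0.3]
grip_width: 0.0399
grasp_force: 0.0
```

```bash
python3 -c "
from h import *
e=snap('side','s6'); s=sense();print(s['t'],s['tcp_pos'],s['force'],s['grip_width'])
cv2.imwrite('pics/z6.png',cv2.resize(cv2.imread('pics/s6.png')[90:240,300:440],None,fx=3.5,fy=3.5,interpolation=3))"
```

```text
21.0 [ 0.58449197 -0.23008677  0.31184013] [-0.37470211  0.20522719  0.21782975] 0.04012314380311925
```

View pics/z6.png

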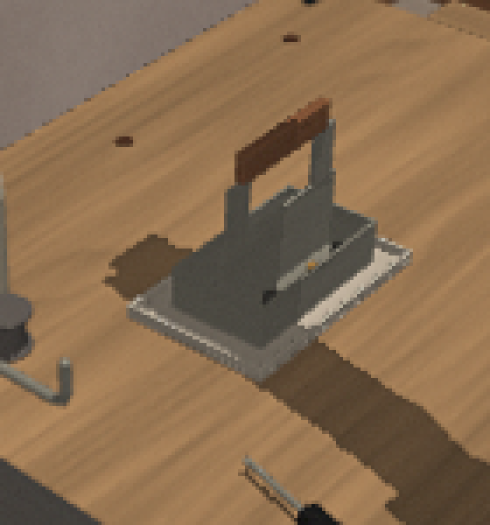

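The caddy stands flat and centred in the tray (about (275,270) in the crop), released, with the gripper well clear of it.

```bash
python3 -c "
from rig import *
print(finish_job())"
```

```text
the job is handed in; nothing more can be done
None
```

The caddy was unhooked with no measurable contact on the hook, set down flat and centred in the tray, released, and the job handed in at about 21 s; the hand-in returned no verdict.

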